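# Lock the child-safe medicine canister

### The job

Children are visiting: lock the amber medicine canister with the red handle. Push its lid down against the spring, then, keeping it down, turn it a quarter turn clockwise (seen from above) to its stop, and let go so that it springs up a little into its catch. Do not turn the lid of the blue canister.

Things in the scene. Friction and masses are not known exactly. Their poses are not given: they have to be found in the camera images.
- medicine_grip (a point): Point on the lid's turning axis, in the red upright fin (56 mm long, 14 thick, 34 high) across the white lid (74 mm disc) of the amber pill canister, 100 mm wide and fixed to the counter. At the start 128 mm above the counter: 23 mm above the lid's flat top, 11 below the fin's top; the collar around the lid reaches 92.5 mm. x along the fin, y across it, z up; moves with the lid.
- medicine_press (a joint): How far the medicine lid is pushed down, in m: 0 up (start), 0.010 fully down. A spring resists, 4 N at the top to 12 N at the bottom. The lid turns only when at least 9 mm down, as two black ears on it must pass under the collar's ledge. Turned home and let go, it springs up to about 0.005, into its catch, and cannot turn back.
- medicine_lid (a joint): Turn of the medicine lid, in rad, clockwise seen from above: 0 to 0.05 at the start (about 0.1 of free play when up), stop at 1.6; the catch takes hold from about 1.25 on. Turns easily (under 0.1 N m). The fin points at two black marks on the collar when open, at two green marks when locked.
- cotton_lid (a joint): Turn of the lid of the other canister, in rad, clockwise seen from above. It holds cotton buds; same size and mechanism but opaque blue body, grey lid, blue fin. It starts open (0) and is to be left alone. Fixed to the counter, at least 200 mm from the medicine canister, centre to centre.

How it is judged:
By the outcome, as a careful person would: the job done as asked, in the order asked, and still so for the second after the job is handed in, with the robot touching nothing.
It also fails if it takes over 34 s, if anything falls off the work surface, if the arm or the gripper's body presses on something with over 40 N, if the wrist force passes 120 N, or if a joint passes its speed limit or range.

### The arm

A 6-joint arm with a two-finger parallel gripper is mounted at the origin on the work surface. World frame = base frame: x ahead of the robot, y to its left, z up, the work surface at z = 0. Lengths are in mm, angles in rad, forces in N, time in s.
With the tool pointing down it reaches from about 325 to 850 mm from the base axis. Payload 4.4 kg.
Tool frame: the origin (TCP) lies on the centre line of the jaws, within the pads' length; the fingertips stand 14 mm ahead of it and the grasp point (between the pads) lies 5 mm behind it; z points along the fingers, y is the line along which they close (so a half turn about z gives the same grasp; the last joint's range is limited). The gripper opens to 94 mm and grips with 3 to 60 N. Pads are 16 mm wide; open, the fingers measure 119 mm over their backs; the gripper's body (75 mm by 177 mm) begins 78 mm behind the grasp point.
Start: joints at [1.095, 0.207, 1.542, -0, 1.393, -0.15], TCP at [184.048, 544.751, 195.947] pointing down, gripper open.
Joint ranges: [-2.73, 2.73], [-0.86, 2.22], [0.23, 2.46], [-1.11, 4.25], [0.08, 2.63], [-2.82, 2.82]. Speed limits (rad/s): [2.79, 2.79, 3.14, 3.14, 3.14, 3.14].

### API

Orientations are given as a rotation vector (axis times angle).
In Python, from plant import env, viewer gives the robot as it stands.
- The arm moves only by the tool step_arm, never from a script. Its argument "increments" is a list of rows, each a list of 3 entries, a list of its own where there are three numbers: the shift along the tool's x, y, z in mm, then the turn, a rotation vector about the tool's x, y, z in rad, then the closure in counts, from 0 (fully open) to 255 (shut). In form: [[[tx, ty, tz], [rx, ry, rz], jaw], ...]. A call has exactly 10 rows; each row is the pose to reach, as a shift and turn from the pose commanded when the call began, along the tool's axes at that moment; what a row does not reach only later rows make up. A row lasts 1/12 s, in which the tool goes at most 41.7 mm and 7.16 degrees, less where a joint would pass 70% of its speed; a pose out of reach is approached as far as the arm can. A call with a gripper value outside its range is refused whole. The fingers move at their own pace and stop on an object; "grip_force" is the grip in N (left out, the last holds). Time passes only in rows, so rows that repeat a pose let the fingers close, or fill a call up. It gives the time, the measured TCP pose, the force, the opening and the grip force at its end, in the units of the state.
- env.sense(): the state, without advancing time (a new reading comes with each control period).
- viewer.get_image(name): name is "side" or "top" or "wrist"; returns the picture (420x560x3 uint8, red, green, blue); there is no depth.
- viewer.camera_params(name): a dict with "fx", "fy", "cx", "cy" (pixels), "D" ([k1, k2, p1, p2, k3] as OpenCV has them; the pictures are not rectified), "rvec" (rotation vector, rad) and "tvec" (3), from world to camera coordinates, as OpenCV has them. Camera axes: x right, y down, z forward; pixel columns grow to the right and rows downward; lengths in mm; the calibration is good to about 2 mm. A picture is of the moment at which its call begins: read the wrist's pose just before it. camera_params takes no time and is no camera call; for the wrist camera it gives the pose at the moment of the call.
- env.job_done(): hands the job in; it is judged then, once.
The state is a dict: "time_s": time; "joint_positions": joint angles; "joint_velocities": joint speeds; "tau": joint torques, N m; "ee_pos": TCP position; "orientation": TCP orientation; "wrist_force": force on the tool from outside, world axes, zero at the start; "ft_torque": the same for the moment, N m; "opening": finger opening in mm; "grip_force": force on a finger pad.
Only numpy, scipy, OpenCV 4.12 (cv2) and the standard library are available. Lean on these libraries where they do the work, as an engineer would, in place of code of your own. Each camera call takes 0.05 s, during which the arm holds its last target. There are 200 camera calls.

## Working session

There is one attempt and no reset: what is moved stays moved. The work goes in short steps, Python scripts to look and compute and a tool call to move; the robot and the scene stay as the last step left them, time stands still between calls to the robot, and variables do not carry over. Pictures are saved under pics/ and viewed, at most 10 in all, crops included, and the job is handed in when it is done.

Besides the shell and the picture viewer there is one more tool, called after "Request:" in YAML: its name, and indented under it one key for each argument. step_arm: Moves the arm, as the interface text tells. Its arguments: {"type":"object","properties":{"increments":{"type":"array","items":{"type":"array"}},"grip_force":{"type":"number"}},"required":["increments"]}

```bash
mkdir -p pics; ls; python3 - <<'E'
from plant import env, viewer
import cv2,numpy as np
s=env.sense();print(s)
a=[cv2.cvtColor(viewer.get_image(n),cv2.COLOR_RGB2BGR) for n in("top","side")]
for n,i in zip(("top","side"),a): cv2.imwrite(f"pics/{n}0.png",i)
w=viewer.get_image("wrist");cv2.imwrite("pics/wrist0.png",w[:,:,::-1])
print({n:viewer.camera_params(n) for n in("top","side","wrist")})
E
```

```text
pics
{'time_s': 0.0, 'joint_positions': array([ 1.09450417e+00,  2.07421985e-01,  1.54289790e+00,  2.43154755e-05,
        1.39348960e+00, -1.50502747e-01]), 'joint_velocities': array([ 0.00043208, -0.00127146,  0.00144989,  0.00034544,  0.00182304,
        0.00030123]), 'tau': array([ 1.63584344e-03, -3.70860994e+01, -2.81427920e+01,  6.99610356e-02,
        3.59470386e-02, -1.68483512e-04]), 'ee_pos': array([183.66561167, 544.03316895, 194.81628798]), 'orientation': array([-0.5093805 , -3.0993045 ,  0.00330024]), 'wrist_force': array([-0.05386764,  0.74830224, -0.36749307]), 'ft_torque': array([ 0.0249341 , -0.01723771, -0.00612755]), 'grip_force': 0.0, 'opening': 93.79921637347664}
{'top': {'fx': 447.3181052519775, 'fy': 447.3181052519775, 'cx': 281.8210737037582, 'cy': 210.06400822440148, 'D': array([-0.07561822,  0.        ,  0.        ,  0.        ,  0.        ]), 'rvec': array([ 2.17364863, -2.20802986,  0.07490666]), 'tvec': array([  13.9378806 ,  545.31719291, 1104.76058957])}, 'side': {'fx': 387.0476281034496, 'fy': 387.0476281034496, 'cx': 276.72273486161663, 'cy': 206.47402140745237, 'D': array([0.03166557, 0.        , 0.        , 0.        , 0.        ]), 'rvec': array([ 2.08575338, -0.479968  ,  0.24155784]), 'tvec': array([-473.41945279,  261.88429639,  682.30968962])}, 'wrist': {'fx': 330.4529807592691, 'fy': 330.4529807592691, 'cx': 277.8189235070886, 'cy': 209.2050608997602, 'D': array([-0.07145087,  0.        ,  0.        ,  0.        ,  0.        ]), 'rvec': array([-2.38935712, -1.7152485 , -0.20402175]), 'tvec': array([-574.75806864,  -24.86490924,  389.70918649])}}
```

View pics/top0.png

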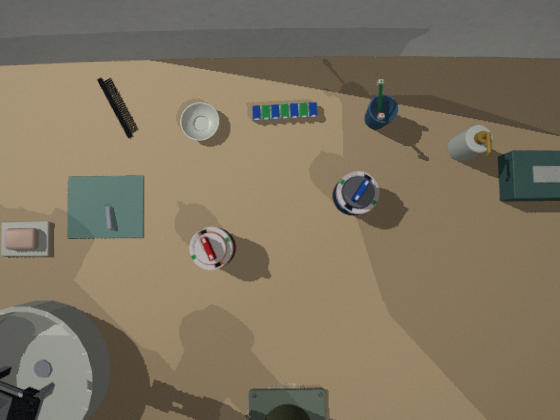

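View pics/side0.png

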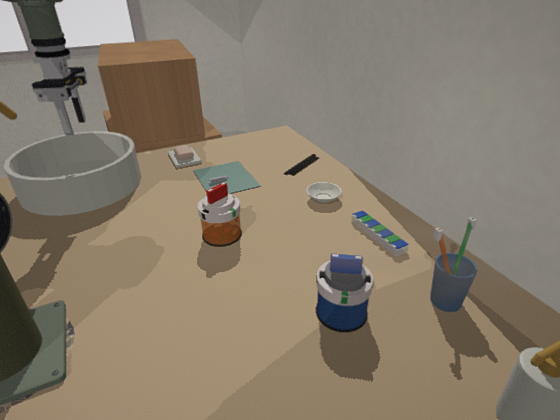

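The top view shows the amber canister at about (211,248) with its red fin running near-vertical in the image, and the blue one at (357,192). The side view shows the same layout with the red fin at (217,193), and the arm is clear of both.

```bash
cat > h.py <<'E'
import cv2,numpy as np
from plant import env, viewer
from scipy.spatial.transform import Rotation as R
def red(img):
    h=cv2.cvtColor(img,cv2.COLOR_RGB2HSV)
    m=(((h[...,0]<6)|(h[...,0]>172))&(h[...,1]>170)&(h[...,2]>70)).astype(np.uint8)*255
    c=max(cv2.findContours(m,cv2.RETR_EXTERNAL,cv2.CHAIN_APPROX_NONE)[0],key=cv2.contourArea)
    return c
def rays(p,uv):
    K=np.array([[p['fx'],0,p['cx']],[0,p['fy'],p['cy']],[0,0,1]])
    n=cv2.undistortPoints(np.float64(uv).reshape(-1,1,2),K,p['D'])[:,0]
    Rm=cv2.Rodrigues(p['rvec'])[0]
    return -Rm.T@p['tvec'], np.c_[n,np.ones(len(n))]@Rm
def plane(p,uv,z):
    o,d=rays(p,uv); return o+d*((z-o[2])/d[:,2])[:,None]
def rel(s,target,R_t):
    Rt=R.from_rotvec(s['orientation'])
    return Rt.inv().apply(np.array(target)-s['ee_pos']),(Rt.inv()*R_t).as_rotvec()
E
python3 - <<'E'
from h import *
s=env.sense();p=viewer.camera_params("top")
c=red(cv2.imread("pics/top0.png")[:,:,::-1].copy())
print(cv2.contourArea(c),cv2.minAreaRect(c))
w=plane(p,c[:,0],139)
print("rect@139",cv2.minAreaRect(w[:,:2].astype(np.float32)),"cam",rays(p,[[0,0]])[0])
c2=red(cv2.imread("pics/side0.png")[:,:,::-1].copy());print(cv2.boundingRect(c2))
print(plane(viewer.camera_params("side"),[cv2.minAreaRect(c2)[0]],122))
print(R.from_rotvec(s['orientation']).as_matrix().round(3))
pw=viewer.camera_params("wrist");print("wristcam",rays(pw,[[0,0]])[0], rays(pw,[[pw['cx'],pw['cy']]])[1])
E
```

```text
64.5 ((207.82989501953125, 248.2422637939453), (22.84528923034668, 5.787473201751709), 66.03751373291016)
rect@139 ((454.9895935058594, 172.20199584960938), (50.9684944152832, 12.901751518249512), 23.56978988647461) cam [ 473.65119101   10.74298932 1137.36546594]
(207, 184, 20, 19)
[[453.73243709 174.90611099 122.        ]]
[[-0.947  0.32  -0.001]
 [ 0.32   0.947 -0.002]
 [ 0.    -0.002 -1.   ]]
wristcam [119.92297952 566.39416585 384.25834939] [[ 0.22284185 -0.07587166 -0.97189763]]
```

View pics/wrist0.png

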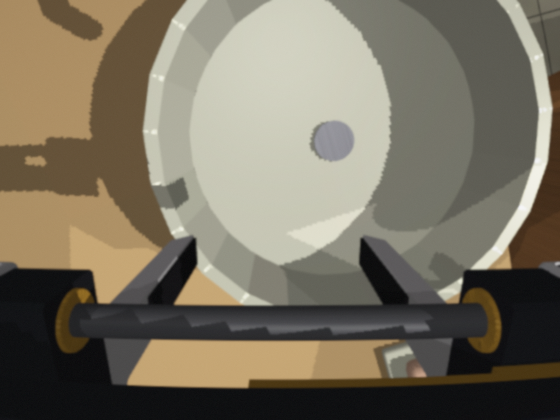

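The wrist view shows only the basin and the soap dish; neither canister is visible. The fin axis is at about (454.5, 173) and points 23.6° from x. I move above it.

Request:
step_arm:
  increments:
    - [[-15,-10,-10],[0,0,0],0]
    - [[-45,-32,-20],[0,0,0],0]
    - [[-80,-56,-20],[0,0,0],0]
    - [[-115,-81,-20],[0,0,0],0]
    - [[-150,-106,-20],[0,0,0],0]
    - [[-185,-131,-20],[0,0,0],0]
    - [[-220,-155,-20],[0,0,0],0]
    - [[-255,-180,-20],[0,0,0],0]
    - [[-285,-201,-20],[0,0,0],0]
    - [[-300,-212,-20],[0,0,0],0]
  grip_force: 10

```text
time_s: 0.98
ee_pos: [402.3, 244.4, 215.9]
orientation: [0.514, 3.098, -0.002]
wrist_force: [-0.0, 0.5, -0.3]
opening: 94.0
grip_force: 0.0
```

Request:
step_arm:
  increments:
    - [[-7,-5,0],[0,0,-0.06],0]
    - [[-20,-14,0],[0,0,-0.16],0]
    - [[-35,-25,0],[0,0,-0.27],0]
    - [[-50,-35,0],[0,0,-0.38],0]
    - [[-63,-45,0],[0,0,-0.49],0]
    - [[-72,-51,0],[0,0,-0.6],0]
    - [[-75,-53,0],[0,0,-0.69],0]
    - [[-75,-53,0],[0,0,-0.74],0]
    - [[-75,-53,0],[0,0,-0.74],0]
    - [[-75,-53,0],[0,0,-0.74],0]

```text
time_s: 1.82
ee_pos: [454.3, 173.6, 215.6]
orientation: [0.643, -3.074, -0.0]
wrist_force: [-0.1, -0.4, -0.6]
opening: 93.8
grip_force: 0.0
```

```bash
python3 - <<'E'
from h import *
s=env.sense();p=viewer.camera_params("wrist");im=viewer.get_image("wrist")
cv2.imwrite("pics/wrist1.png",im[:,:,::-1])
print(s['time_s'],s['ee_pos'],s['joint_positions'].round(3))
Rt=R.from_rotvec(s['orientation']);print(Rt.as_matrix().round(3))
c=red(im);print(cv2.boundingRect(c),cv2.minAreaRect(c))
print(plane(p,cv2.boxPoints(cv2.minAreaRect(c)),139).round(1))
print(cv2.minAreaRect(plane(p,c[:,0],139)[:,:2].astype(np.float32)),rays(p,[[0,0]])[0])
E
```

```text
1.8167 [454.26419624 173.58366846 215.64406654] [ 0.187 -0.     1.727  0.     1.415 -1.797]
[[-0.916 -0.401 -0.001]
 [-0.401  0.916 -0.   ]
 [ 0.001  0.    -1.   ]]
(272, 175, 15, 69) ((278.9999694824219, 208.99996948242188), (13.999998092651367, 67.99998474121094), 0.0)
[[480.5 179.9 139. ]
 [427.3 156.9 139. ]
 [422.8 167.3 139. ]
 [475.8 190.8 139. ]]
((451.6432800292969, 173.65740966796875), (58.03437805175781, 11.74905014038086), 23.98554039001465) [392.52972828 146.55043234 404.86426706]
```

View pics/wrist1.png

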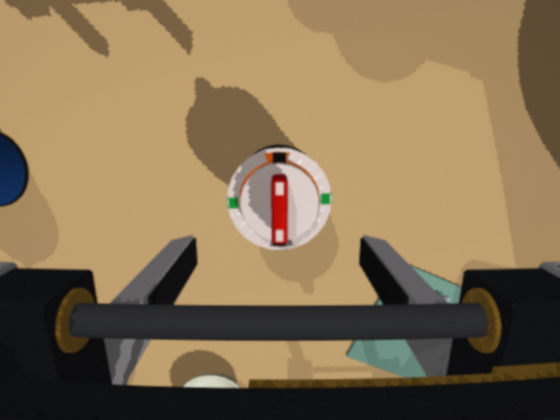

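The wrist view shows the red fin centred at (279,209), aligned with the jaws, black marks at (279,157) and (280,242), and green marks at (233,203) and (325,199). I use the green marks to refine the axis.

```bash
python3 - <<'E'
from h import *
im=cv2.imread("pics/wrist1.png");p=viewer.camera_params("wrist")
h=cv2.cvtColor(im,cv2.COLOR_BGR2HSV)
m=((h[...,0]>45)&(h[...,0]<80)&(h[...,1]>150)).astype(np.uint8);m[:150]=0;m[240:]=0
n,_,st,c=cv2.connectedComponentsWithStats(m)
q=[c[i] for i in range(1,n) if st[i,4]>20];print(q)
w=plane(p,q,92.5);print(w,w.mean(0))
x=plane(p,[[279,175],[279,244]],139);print("ends",x)
v=(im.min(2)>120).astype(np.uint8);v[:,:225]=0;v[:,335:]=0;v[:140]=0;v[255:]=0
pts=np.argwhere(v)[:,::-1];hull=cv2.convexHull(pts.astype(np.int32))
e=cv2.fitEllipse(hull);print(e,plane(p,[e[0]],92.5))
E
```

```text
[array([325.03508772, 198.42105263]), array([233.05172414, 202.34482759])]
[[433.68085908 214.80857541  92.5       ]
 [472.97538187 134.81682817  92.5       ]] [453.32812047 174.81270179  92.5       ]
ends [[425.06539295 162.19260641 139.        ]
 [478.99405993 185.88907523 139.        ]]
((279.07525634765625, 198.9347686767578), (102.42768096923828, 106.78804779052734), 76.36654663085938) [[451.99426126 174.31821326  92.5       ]]
```

Request:
step_arm:
  increments:
    - [[1,1,8],[0,0,0],0]
    - [[1,1,22],[0,0,0],0]
    - [[1,1,38],[0,0,0],0]
    - [[1,1,54],[0,0,0],0]
    - [[1,1,68],[0,0,0],0]
    - [[1,1,79],[0,0,0],0]
    - [[1,1,87],[0,0,0],0]
    - [[1,1,91],[0,0,0],0]
    - [[1,1,91],[0,0,0],0]
    - [[1,1,91],[0,0,0],0]

```text
time_s: 2.7
ee_pos: [453.5, 174.3, 125.2]
orientation: [-0.646, 3.074, -0.0]
wrist_force: [-0.6, -0.1, -0.3]
opening: 94.1
grip_force: 0.0
```

Request:
step_arm:
  increments:
    - [[0,0,0],[0,0,0],255]
    - [[0,0,0],[0,0,0],255]
    - [[0,0,0],[0,0,0],255]
    - [[0,0,0],[0,0,0],255]
    - [[0,0,0],[0,0,0],255]
    - [[0,0,0],[0,0,0],255]
    - [[0,0,0],[0,0,0],255]
    - [[0,0,0],[0,0,0],255]
    - [[0,0,0],[0,0,0],255]
    - [[0,0,0],[0,0,0],255]
  grip_force: 40

```text
time_s: 3.53
ee_pos: [453.2, 174.2, 124.9]
orientation: [0.646, -3.074, -0.0]
wrist_force: [-0.6, -0.2, 1.5]
opening: 30.9
grip_force: 0.0
```

Not closed yet; hold on.

Request:
step_arm:
  increments:
    - [[0,0,0],[0,0,0],255]
    - [[0,0,0],[0,0,0],255]
    - [[0,0,0],[0,0,0],255]
    - [[0,0,0],[0,0,0],255]
    - [[0,0,0],[0,0,0],255]
    - [[0,0,0],[0,0,0],255]
    - [[0,0,0],[0,0,0],255]
    - [[0,0,0],[0,0,0],255]
    - [[0,0,0],[0,0,0],255]
    - [[0,0,0],[0,0,0],255]
  grip_force: 40

```text
time_s: 4.37
ee_pos: [453.2, 174.2, 124.9]
orientation: [0.646, -3.074, -0.0]
wrist_force: [-0.1, 0.4, -0.1]
opening: 13.5
grip_force: 40.0
```

Request:
step_arm:
  increments:
    - [[0,0,1],[0,0,0],255]
    - [[0,0,3],[0,0,0],255]
    - [[0,0,5],[0,0,0],255]
    - [[0,0,7],[0,0,0],255]
    - [[0,0,8.5],[0,0,0],255]
    - [[0,0,9.5],[0,0,0],255]
    - [[0,0,10],[0,0,0],255]
    - [[0,0,10],[0,0,0],255]
    - [[0,0,10],[0,0,0],255]
    - [[0,0,10],[0,0,0],255]

```text
time_s: 5.2
ee_pos: [453.6, 174.3, 116.4]
orientation: [-0.646, 3.074, 0.0]
wrist_force: [-2.9, 0.5, 9.2]
opening: 13.3
grip_force: 40.0
```

Request:
step_arm:
  increments:
    - [[0,0,1],[0,0,0],255]
    - [[0,0,2],[0,0,0],255]
    - [[0,0,3],[0,0,0],255]
    - [[0,0,3.5],[0,0,0],255]
    - [[0,0,3.5],[0,0,0],255]
    - [[0,0,3.5],[0,0,0],255]
    - [[0,0,3.5],[0,0,0],255]
    - [[0,0,3.5],[0,0,0],255]
    - [[0,0,3.5],[0,0,0],255]
    - [[0,0,3.5],[0,0,0],255]

```text
time_s: 6.03
ee_pos: [454.0, 174.4, 114.7]
orientation: [-0.646, 3.073, -0.0]
wrist_force: [-6.7, -1.5, 18.5]
opening: 12.8
grip_force: 40.0
```

The lid is at the bottom, 10.2 mm down with 18.5 N. Now I turn it clockwise (+z of the tool).

Request:
step_arm:
  increments:
    - [[0,0,0],[0,0,0.05],255]
    - [[0,0,0],[0,0,0.13],255]
    - [[0,0,0],[0,0,0.22],255]
    - [[0,0,0],[0,0,0.31],255]
    - [[0,0,0],[0,0,0.4],255]
    - [[0,0,0],[0,0,0.49],255]
    - [[0,0,0],[0,0,0.58],255]
    - [[0,0,0],[0,0,0.67],255]
    - [[0,0,0],[0,0,0.75],255]
    - [[0,0,0],[0,0,0.8],255]

```text
time_s: 6.87
ee_pos: [454.0, 174.0, 114.7]
orientation: [0.607, 3.081, -0.0]
wrist_force: [-6.2, -1.2, 18.4]
opening: 13.3
grip_force: 40.1
```

```bash
python3 - <<'E'
from h import *
s=env.sense();Rt=R.from_rotvec(s['orientation']).as_matrix()
print(s['ee_pos'],np.arctan2(Rt[1,1],Rt[0,1])-1.983,s['wrist_force'],s['ft_torque'],s['opening'],s['joint_positions'])
E
```

```text
[454.00043057 174.04479155 114.65922075] -0.8009874381283417 [-6.17042173 -1.17033237 18.39809778] [-0.44931133  1.42913355 -0.00259424] 13.270133228037365 [ 1.88505848e-01  1.03202177e-01  1.83965750e+00 -9.60333024e-04
  1.19733628e+00 -9.93156960e-01]
```

Request:
step_arm:
  increments:
    - [[0,0,0],[0,0,0.05],255]
    - [[0,0,0],[0,0,0.13],255]
    - [[0,0,0],[0,0,0.22],255]
    - [[0,0,0],[0,0,0.31],255]
    - [[0,0,0],[0,0,0.4],255]
    - [[0,0,0],[0,0,0.49],255]
    - [[0,0,0],[0,0,0.58],255]
    - [[0,0,0],[0,0,0.67],255]
    - [[0,0,0],[0,0,0.75],255]
    - [[0,0,0],[0,0,0.79],255]

```text
time_s: 7.7
ee_pos: [453.7, 173.8, 114.6]
orientation: [1.745, 2.611, -0.001]
wrist_force: [-6.8, -1.6, 19.0]
opening: 13.1
grip_force: 40.3
```

```bash
python3 - <<'E'
from h import *
s=env.sense();Rt=R.from_rotvec(s['orientation']).as_matrix()
print(s['ee_pos'],np.arctan2(Rt[1,1],Rt[0,1])-1.983,s['wrist_force'],s['ft_torque'],s['opening'])
im=viewer.get_image("top");cv2.imwrite("pics/top2.png",cv2.resize(im[150:350,110:310,::-1],(600,600)))
E
```

```text
[453.69628204 173.83720912 114.63794156] -1.590368672689074 [-6.78941703 -1.60525951 18.99101534] [-0.55644528  1.61840248  0.23502215] 13.085397939071516
```

View pics/top2.png

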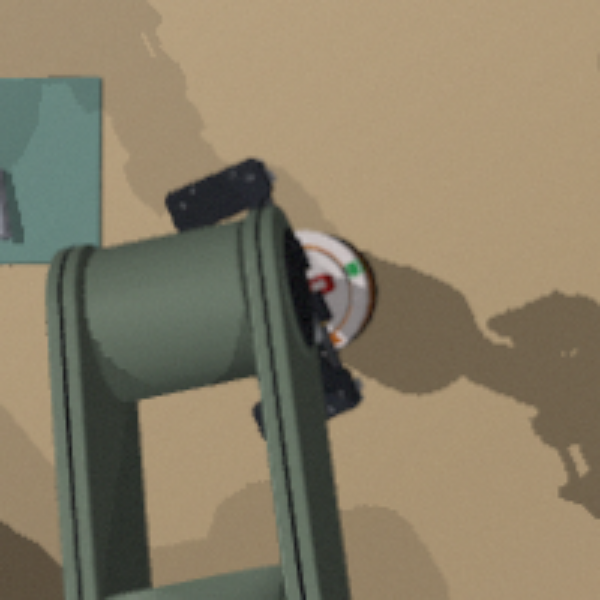

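The top view shows the red fin at (320,283) pointing at the green mark at (352,268). The turning torque has risen to 0.235 N m, so the lid is at its stop. I ease up into the catch, then open.

Request:
step_arm:
  increments:
    - [[0,0,-1],[0,0,0],255]
    - [[0,0,-2.5],[0,0,0],255]
    - [[0,0,-4],[0,0,0],255]
    - [[0,0,-5.5],[0,0,0],255]
    - [[0,0,-7],[0,0,0],255]
    - [[0,0,-8],[0,0,0],255]
    - [[0,0,-8],[0,0,0],255]
    - [[0,0,-8],[0,0,0],255]
    - [[0,0,-8],[0,0,0],0]
    - [[0,0,-8],[0,0,0],0]

```text
time_s: 8.58
ee_pos: [453.3, 174.1, 119.2]
orientation: [1.742, 2.614, 0.0]
wrist_force: [0.1, 0.9, 0.4]
opening: 23.3
grip_force: 0.0
```

Request:
step_arm:
  increments:
    - [[0,0,0],[0,0,0],0]
    - [[0,0,0],[0,0,0],0]
    - [[0,0,0],[0,0,0],0]
    - [[0,0,0],[0,0,0],0]
    - [[0,0,0],[0,0,0],0]
    - [[0,0,0],[0,0,0],0]
    - [[0,0,0],[0,0,0],0]
    - [[0,0,0],[0,0,0],0]
    - [[0,0,0],[0,0,0],0]
    - [[0,0,0],[0,0,0],0]

```text
time_s: 9.42
ee_pos: [453.2, 174.2, 119.5]
orientation: [-1.742, -2.614, -0.0]
wrist_force: [-0.2, 0.3, 0.9]
opening: 89.6
grip_force: 0.0
```

Request:
step_arm:
  increments:
    - [[0,0,-5],[0,0,0],0]
    - [[0,0,-14],[0,0,0],0]
    - [[0,0,-26],[0,0,0],0]
    - [[0,0,-40],[0,0,0],0]
    - [[0,0,-55],[0,0,0],0]
    - [[0,0,-70],[0,0,0],0]
    - [[0,0,-82],[0,0,0],0]
    - [[0,0,-90],[0,0,0],0]
    - [[0,0,-90],[0,0,0],0]
    - [[0,0,-90],[0,0,0],0]

```text
time_s: 10.25
ee_pos: [453.5, 174.2, 210.1]
orientation: [1.742, 2.613, 0.002]
wrist_force: [-0.0, 0.2, -0.7]
opening: 94.2
grip_force: 0.0
```

```bash
python3 - <<'E'
from h import *
s=env.sense();p=viewer.camera_params("wrist");im=viewer.get_image("wrist")
cv2.imwrite("pics/wrist3.png",im[:,:,::-1])
sd=viewer.get_image("side");cv2.imwrite("pics/side3.png",cv2.resize(sd[150:260,150:300,::-1],(750,550)))
print(s['time_s'],s['ee_pos'],s['wrist_force'])
c=red(im)
print(cv2.minAreaRect(plane(p,c[:,0],134)[:,:2].astype(np.float32)))
E
```

```text
10.25 [453.52161121 174.24721607 210.08339408] [-0.00337091  0.17255038 -0.6863935 ]
((452.1576843261719, 176.7499237060547), (12.37809944152832, 57.13184356689453), 24.51816177368164)
```

View pics/wrist3.png

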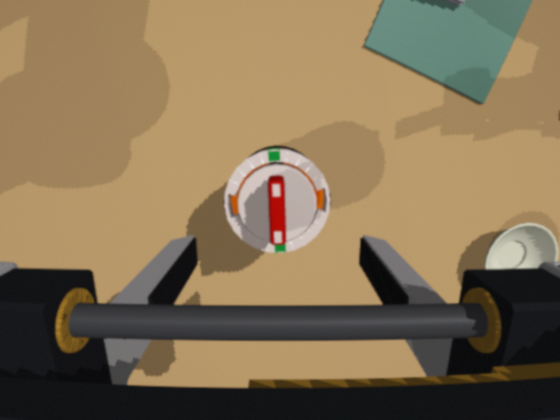

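View pics/side3.png

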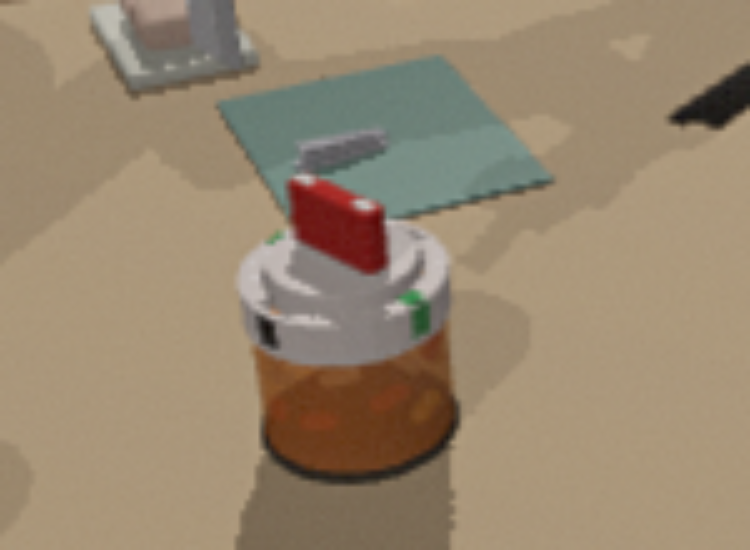

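Both views show the fin pointing at the green marks: wrist marks at (274,155) and (280,247), fin at (277,210). The black ears are hidden under the ledge, and the gripper is clear.

```bash
python3 -c "
from plant import env
print(env.job_done())"
```

```text
the job is handed in; nothing more can be done
None
```

The amber canister's lid was pushed down, turned clockwise to its stop and let go, and the final pictures show its fin at the green marks; the blue canister was not touched, and the job was handed in at about 10 s (no verdict was returned).

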